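# Feed the milling slide down one turn and lock it

### The arm

A 6-joint arm with a two-finger parallel gripper is mounted at the origin on the work surface. World frame = base frame: x ahead of the robot, y to its left, z up, the work surface at z = 0. Lengths are in mm, angles in rad, forces in N, time in s.
With the tool pointing down it reaches from about 300 to 775 mm from the base axis. Payload 14.6 kg.
Tool frame: the origin (TCP) lies between the finger pads; the fingertips stand 8 mm ahead of it and the grasp point (between the pads) lies 11 mm behind it; z points along the fingers, y is the direction in which the jaws open and shut (so a half turn about z gives the same grasp; the last joint's range is limited). The gripper opens to 94 mm and grips with 3 to 60 N. Pads are 16 mm wide; open, the fingers measure 119 mm over their backs; the gripper's body (75 mm by 177 mm) begins 78 mm behind the grasp point.
Start: joints at [1.065, 0.3, 1.521, -0, 1.321, -0.067], TCP at [233.666, 497.885, 213.446] pointing down, gripper open.
Joint ranges: [-3.03, 3.03], [-0.79, 2.21], [0.23, 2.52], [-1.04, 4.18], [0, 3.07], [-2.55, 2.55]. Speed limits (rad/s): [2.22, 2.22, 2.57, 3.14, 3.14, 3.14].

### API

Orientations are given as a rotation vector (axis times angle).
In Python, from bench import ctrl, viewer gives the robot as it stands.
- The arm moves only by the tool move_arm, never from a script. Its arguments are lists of equal length, an entry for each row: "slide": the shift along the tool's x, y, z in m, a list of three; "yaw": the turn about the tool's z in rad; "claw": the finger opening in m, from 0 to 0.094. A call has exactly 10 rows; each row shifts and turns the pose as measured when the row begins, along the tool's axes as they then stand; what a row does not reach is not made up. A row lasts 1/8 s, in which the tool goes at most 62.5 mm and 10.7 degrees, less where a joint would pass 70% of its speed; a pose out of reach is approached as far as the arm can. A call is refused whole if a number of a shift passes 0.0625 or a number of a turn 0.188, either way. A call with a gripper value outside its range is refused whole. The fingers move at their own pace and stop on an object; the grip force is fixed at half the most. Time passes only in rows, so rows that do not move let the fingers close, or fill a call up. It gives the time, the measured TCP pose, the force and the opening at its end, in the units of the state.
- ctrl.state(): the state, without advancing time (a new reading comes with each control period).
- viewer.grab_frame(name): name is "side" or "top" or "wrist"; returns a dict with "frame" (420x560x3 uint8, red, green, blue), "mtx" (3x3 intrinsics, pixels), "camera_from_world" (4x4, takes a point from world to camera coordinates). Camera axes: x right, y up, looking along -z (the intrinsics and any distortion apply to the point x, -y, -z); pixel columns grow to the right and rows downward; lengths in mm; the calibration is good to about 2 mm. A picture is of the moment at which its call begins. There is no depth.
- ctrl.close_job(): hands the job in, once; it reports no verdict.
The state is a dict: "time_s": time; "q": joint angles; "qvel": joint speeds; "joint_torque": joint torques, N m; "tcp_pos": TCP position; "orientation": TCP orientation; "ft_force": force on the tool from outside, world axes, zero at the start; "wrist_torque": the same for the moment, N m; "gripper_width": opening from 0.0 (shut) to 1.0 (fully open).
Only numpy, scipy, OpenCV 4.12 (cv2) and the standard library are available. Lean on these libraries where they do the work, as an engineer would, in place of code of your own. Each camera call takes 0.05 s, during which the arm holds its last target.

### The job

Push the hand wheel of the milling slide round clockwise (seen from above) by its upright handle through exactly one full turn, until the handle stands over the dial's pointer again, without backing up or running on past. Then push the slide's clamp lever clockwise fully to its stop to lock the slide. Push only with the fingers, gripping nothing, and leave the loose parts round the slide where they are.

Things in the scene. Friction and masses are not known exactly. Their poses are not given: they have to be found in the camera images.
- wheel (a joint): Turn of the hand wheel about its vertical axis: 0 at the start, grows clockwise seen from above, rad; one full turn is 6.283. No end stop within a turn either way. It takes about 2 to 3 N at the handle to turn and stays where it is left without running on. The dark steel wheel is 136 mm across, has three spokes and a rim whose upper face is 158 mm above the bench.
- handle: Upright black handle of the hand wheel, standing on the rim at the end of one spoke (it spins freely on its own pin, as such handles do), 55 mm from the wheel's axis; round, 22 mm in diameter over most of its length (16 mm at foot and top), 60 mm tall, from 156 to 216 mm above the bench. Origin at the centre of its foot, z up. It moves round with the wheel.
- dial: Fixed aluminium dial ring under the hand wheel, 60 mm across, on the wheel's axis. Origin on the axis at 120 mm above the bench, z up; its +x axis runs along its pointer, a flat arm 8 mm wide that reaches under the rim and turns up at 90 mm from the axis (top 138 mm above the bench). At the start the handle stands exactly over the pointer; the pointer's direction differs from run to run.
- lock (a joint): Swing of the slide's clamp lever about its vertical pivot: 0 fully open, grows clockwise seen from above, 1.3 rad against the stop (locked). It starts between 0 and 0.3. It takes about 2 N at its knob and stays where it is left.
- lock_knob: Upright black knob, standing on the end of the clamp lever (it spins on its own pin), 70 mm from the lever's pivot; round, 16 mm in diameter at the foot widening to 24 mm, 52 mm tall, from 146 to 198 mm above the bench. Origin at the centre of its foot, z up. Fully open, the lever points straight away from the wheel.
- lock_pivot (a point): Point on the lever's vertical pivot axis at the upper face of the slide's bracket, 120 mm above the bench; 180 mm from the wheel's axis. The bracket is a grey casting 100 mm wide with a flat top at 120 mm, running from under the wheel to under the lever.
- tool_holder: Loose lathe tool holder, dark steel block 60 x 40 x 45 mm with a stud on top (65 mm tall in all) and a tool bit out of one side. Origin under its centre. Not to be moved.
- centre: Loose steel lathe centre standing upright, 38 mm across, 92 mm tall, with a pointed top. Origin under its centre. Not to be moved.
- collar: Loose dark steel collar lying flat, 50 mm across, 26 mm bore, 22 mm tall. Origin under its centre. Not to be moved.

How it is judged:
By the outcome, as a careful person would: the job done as asked, in the order asked, and still so for the second after the job is handed in, with the robot touching nothing.
It also fails if it takes over 66 s, if anything falls off the work surface, if the arm or the gripper's body presses on something with over 40 N, if the wrist force passes 120 N, or if a joint passes its speed limit or range.

## Working session

There is one attempt and no reset: what is moved stays moved. The work goes in short steps, Python scripts to look and compute and a tool call to move; the robot and the scene stay as the last step left them, time stands still between calls to the robot, and variables do not carry over. Pictures are saved under pics/ and viewed, and the job is handed in when it is done.

Besides the shell and the picture viewer there is one more tool, called as name(argument=value, ...), one argument or row to a line, values as JSON. move_arm: Moves the arm, as the interface text tells. Its arguments: {"type":"object","properties":{"slide":{"type":"array","items":{"type":"array","items":{"type":"number"}}},"yaw":{"type":"array","items":{"type":"number"}},"claw":{"type":"array","items":{"type":"number"}}},"required":["slide","yaw","claw"]}

```bash
mkdir -p pics; ls
python3 - <<'E'
from bench import ctrl, viewer
import cv2, numpy as np
s=ctrl.state(); print({k:np.round(v,3).tolist() for k,v in s.items()})
for n in ["side","top","wrist"]:
    f=viewer.grab_frame(n); cv2.imwrite(f"pics/{n}0.png",f["frame"][:,:,::-1]); print(n,np.round(f["mtx"],1).tolist(),np.round(f["camera_from_world"],3).tolist(), [k for k in f])
E
```

```text
pics
{'time_s': 0.0, 'q': [1.065, 0.3, 1.522, -0.0, 1.321, -0.067], 'qvel': [-0.001, -0.001, 0.001, 0.0, -0.001, -0.0], 'joint_torque': [-0.002, -53.181, -35.273, 0.071, 0.024, -0.0], 'tcp_pos': [233.558, 497.665, 212.876], 'orientation': [-0.684, -3.066, 0.002], 'ft_force': [-0.282, 0.437, -0.583], 'wrist_torque': [0.014, -0.03, 0.027], 'gripper_width': 1.001}
side [[417.2, 0.0, 278.9], [0.0, 417.2, 211.6], [0.0, 0.0, 1.0]] [[-0.992, -0.124, 0.004, 614.346], [0.095, -0.737, 0.669, -51.59], [-0.08, 0.664, 0.743, -977.865], [0.0, 0.0, 0.0, 1.0]] ['frame', 'mtx', 'camera_from_world']
top [[418.9, 0.0, 276.3], [0.0, 418.9, 208.2], [0.0, 0.0, 1.0]] [[-0.015, -1.0, -0.018, 122.594], [0.983, -0.018, 0.181, -627.906], [-0.181, -0.015, 0.983, -936.172], [0.0, 0.0, 0.0, 1.0]] ['frame', 'mtx', 'camera_from_world']
wrist [[360.1, 0.0, 282.5], [0.0, 360.1, 209.8], [0.0, 0.0, 1.0]] [[0.424, 0.905, -0.002, -549.233], [-0.879, 0.412, -0.24, 25.006], [-0.217, 0.103, 0.971, -389.882], [0.0, 0.0, 0.0, 1.0]] ['frame', 'mtx', 'camera_from_world']
```

View pics/side0.png

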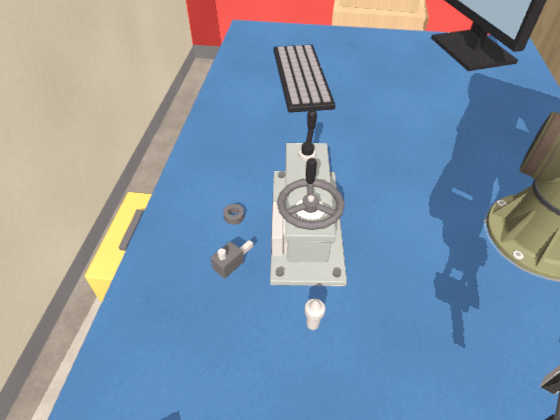

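View pics/top0.png

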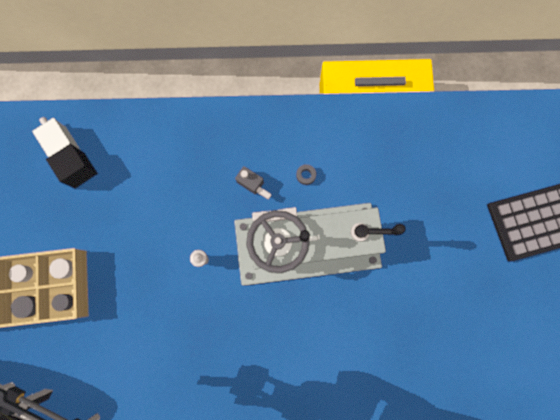

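View pics/wrist0.png

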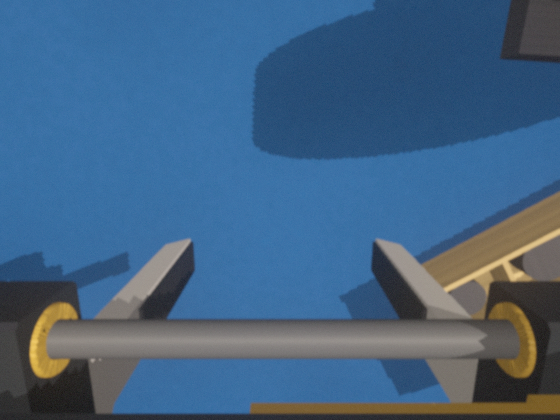

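```bash
cat > h.py <<'E'
from bench import ctrl, viewer
import cv2, numpy as np
def ray(f,u,v):
    K=f["mtx"];T=f["camera_from_world"];R=T[:3,:3];t=T[:3,3]
    d=np.array([(u-K[0,2])/K[0,0],-(v-K[1,2])/K[1,1],-1.0])
    return -R.T@t, R.T@d
def onz(f,u,v,z):
    c,d=ray(f,u,v); return c+d*(z-c[2])/d[2]
def proj(f,p):
    K=f["mtx"];T=f["camera_from_world"];q=T[:3,:3]@np.asarray(p,float)+T[:3,3]
    return np.array([K[0,2]+K[0,0]*q[0]/-q[2],K[1,2]+K[1,1]*(-q[1])/-q[2]])
def two(fa,pa,fb,pb):
    a,d=ray(fa,*pa);b,e=ray(fb,*pb)
    s=np.linalg.lstsq(np.stack([d,-e],1),b-a,rcond=None)[0]
    P=a+s[0]*d;Q=b+s[1]*e
    return (P+Q)/2,np.linalg.norm(P-Q)
def save(f,name,box=None,k=1):
    im=f["frame"][:,:,::-1]
    if box: im=im[box[1]:box[3],box[0]:box[2]]
    im=cv2.resize(im,None,fx=k,fy=k,interpolation=cv2.INTER_CUBIC); cv2.imwrite("pics/"+name,im)
E
python3 - <<'E'
from h import *
f=viewer.grab_frame("top"); save(f,"top1.png",(225,190,425,300),4)
g=viewer.grab_frame("side"); save(g,"side1.png",(260,90,360,240),4)
for n,p,z in [("wheel",(277,241),158),("handle",(304,236),212),("pivot",(361,232),130),("knob",(400,230),190),("centre",(198,258),92),("holder",(250,180),45),("collar",(306,174),22)]: print(n,onz(f,*p,z).round())
E
```

```text
wheel [541. 110. 158.]
handle [545.  56. 212.]
pivot [561. -72. 130.]
knob [ 556. -140.  190.]
centre [513. 290.  92.]
holder [704. 175.  45.]
collar [722.  37.  22.]
```

View pics/top1.png

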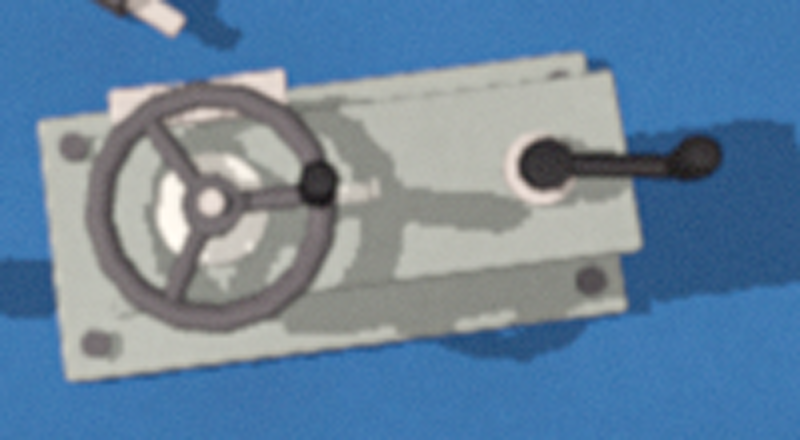

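View pics/side1.png

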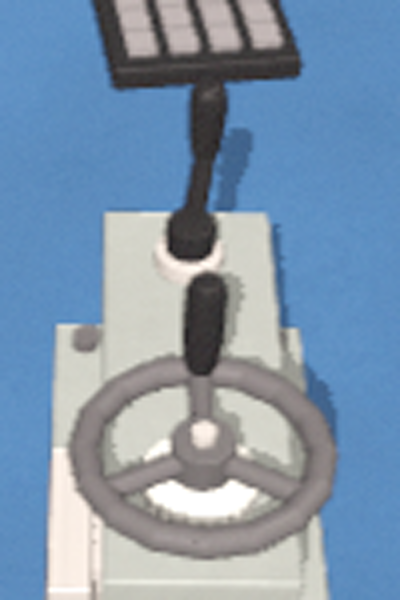

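Run:
```python
from h import *
import math
res={}
for n,box in [("top",(240,200,345,285)),("side",(265,165,360,240))]:
    f=viewer.grab_frame(n); im=f["frame"]; hsv=cv2.cvtColor(im,cv2.COLOR_RGB2HSV)
    V=hsv[...,2];S=hsv[...,1]
    x0,y0,x1,y1=box
    print(n, hsv[241,252] if n=="top" else hsv[203,281])
    m=np.zeros(V.shape,np.uint8); m[y0:y1,x0:x1]=((V<130)&(S<70)&(V>50))[y0:y1,x0:x1]*255
    m=cv2.morphologyEx(m,cv2.MORPH_OPEN,np.ones((3,3),np.uint8))
    cs,_=cv2.findContours(m,cv2.RETR_EXTERNAL,cv2.CHAIN_APPROX_NONE)
    c=max(cs,key=cv2.contourArea); h=cv2.convexHull(c)
    e=cv2.fitEllipse(h); print(e)
    for z in (146,150,154): print(z,onz(f,*e[0],z).round(1))
    res[n]=(f,e[0])
    cv2.imwrite(f"pics/m_{n}.png",cv2.resize(m[y0:y1,x0:x1],None,fx=5,fy=5))
    d=(V<60); lab=cv2.connectedComponentsWithStats(d.astype(np.uint8))
    for i in range(1,lab[0]):
        s=lab[2][i]
        if 15<s[4]<900 and 260<lab[3][i][0]<430: print("dark",s,lab[3][i].round(1))
print(two(*res["top"],*res["side"]))
```

```text
top [ 0 12 87]
((278.05133056640625, 241.27748107910156), (62.36955642700195, 62.92277145385742), 47.37492752075195)
146 [542.1 108.  146. ]
150 [541.6 108.  150. ]
154 [541.2 107.9 154. ]
dark [355 224  50  13 233] [381.4 229.7]
dark [300 230   9  12  65] [304.1 235.7]
side [  0  16 140]
((309.9431457519531, 167.56166076660156), (8.259907722473145, 20.324499130249023), 1.986708641052246)
146 [551.    2.9 146. ]
150 [550.9   7.3 150. ]
154 [550.8  11.8 154. ]
dark [274  48   6  11  24] [276.   53.1]
dark [277  60   6  12  22] [279.1  66.1]
dark [282  81  52  31 168] [304.8 105.3]
dark [308 112   8  23 111] [311.1 121.9]
dark [302 147  11   8  53] [306.8 151.4]
dark [306 161  10  23 159] [310.5 172.4]
(array([540.71703544, 106.3039978 , 237.17146506]), np.float64(16.257260286047632))
```

View pics/m_top.png

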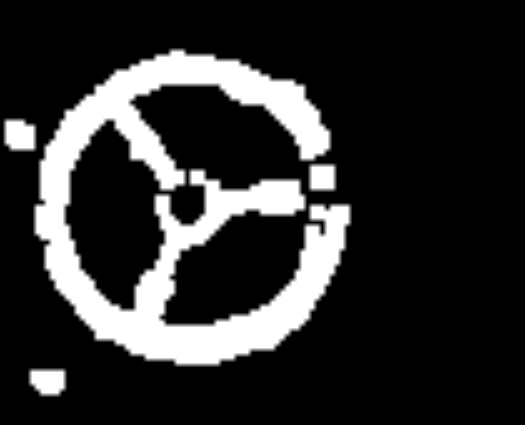

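View pics/m_side.png

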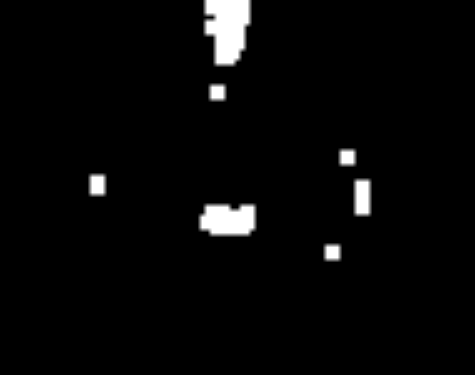

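Run:
```python
from h import *
f=viewer.grab_frame("top");g=viewer.grab_frame("side")
print("cams",ray(f,0,0)[0].round(),ray(g,0,0)[0].round())
print("wheel side",onz(g,311.1,204.25,152).round(1))
print("handle",two(f,(304.1,235.7),g,(311,172.4)))
print("handle top z186",onz(f,304.1,235.7,186).round(1))
c=np.array([541.5,108]);
# pointer tip in top view
p=onz(f,225+377/4,190+188/4,138);print("pointer tip",p.round(1),np.degrees(np.arctan2(p[1]-c[1],p[0]-c[0])))
h=onz(f,304.1,235.7,186);print("handle ang",np.degrees(np.arctan2(h[1]-c[1],h[0]-c[0])),np.hypot(*(h[:2]-c)))
# lever: pivot & knob
print("pivot",onz(f,225+545/4,190+163/4,146).round(1),"knob",onz(f,225+700/4,190+156/4,185).round(1), two(f,(225+700/4,190+156/4),g,(260+209/4,90+95/4)))
for q in [(*c,156)]+[(545,53,z) for z in (156,216)]: print(q,proj(f,q).round(1),proj(g,q).round(1))
```

```text
cams [ 449.   97. 1037.] [536. 688. 759.]
wheel side [540.4 117.7 152. ]
handle (array([548.05154573,  54.00807412, 179.07828607]), np.float64(2.2433648517340394))
handle top z186 [548.4  54.2 186. ]
pointer tip [550.6  19.4 138. ] -84.14732483691189
handle ang -82.71678926002068 54.192954735382635
pivot [561.5 -69.8 146. ] knob [ 558.8 -141.3  185. ] (array([ 558.70228709, -141.22237084,  185.41271338]), np.float64(0.10085928375180149))
(np.float64(541.5), np.float64(108.0), 156) [278. 241.] [311.  199.3]
(545, 53, 156) [304.1 238.9] [311.3 180.2]
(545, 53, 216) [305.5 235.6] [313.2 158.3]
```

move_arm(
  slide=[
    [0, 0, -0.012],
    [0, 0, -0.012],
    [0, 0, -0.012],
    [-0.015, -0.02, 0],
    [-0.03, -0.04, 0],
    [-0.03, -0.04, 0],
    [-0.03, -0.04, 0],
    [-0.03, -0.04, 0],
    [-0.03, -0.04, 0],
    [-0.015, -0.02, 0],
  ],
  yaw=[-0.146, -0.146, -0.146, 0, 0, 0, 0, 0, 0, 0],
  claw=[0, 0, 0, 0, 0, 0, 0, 0, 0, 0],
)

```text
time_s: 1.7
tcp_pos: [421.3, 254.1, 250.7]
orientation: [-0.028, 3.141, 0.0]
ft_force: [0.1, 0.1, 0.9]
gripper_width: 0.007
```

move_arm(
  slide=[
    [-0.01, -0.012, 0],
    [-0.02, -0.025, 0],
    [-0.022, -0.028, 0],
    [-0.022, -0.028, 0],
    [-0.022, -0.028, 0],
    [-0.022, -0.028, 0],
    [-0.022, -0.028, 0],
    [-0.012, -0.015, 0],
    [0, 0, 0],
    [0, 0, 0],
  ],
  yaw=[0, 0, 0, 0, 0, 0, 0, 0, 0, 0],
  claw=[0, 0, 0, 0, 0, 0, 0, 0, 0, 0],
)

```text
time_s: 2.95
tcp_pos: [581.2, 62.0, 250.3]
orientation: [-0.034, 3.141, 0.002]
ft_force: [-0.8, -0.0, -0.1]
gripper_width: 0.005
```

Run:
```python
from h import *
f=viewer.grab_frame("wrist");save(f,"w2.png")
g=viewer.grab_frame("side");save(g,"s2.png",(220,60,400,240),4)
s=ctrl.state();print(s["tcp_pos"],s["orientation"],s["q"])
```

```text
[581.24616047  62.07426141 250.48486383] [-3.43778198e-02  3.14099109e+00  1.97563650e-03] [ 4.31787821e-02  3.52904982e-01  1.36519663e+00  1.25764029e-03
  1.42303801e+00 -1.54969133e+00]
```

View pics/w2.png

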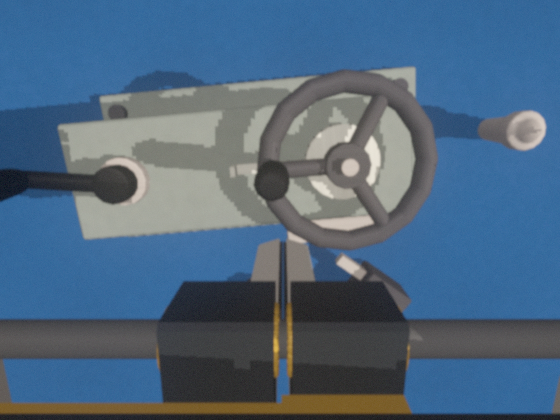

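View pics/s2.png

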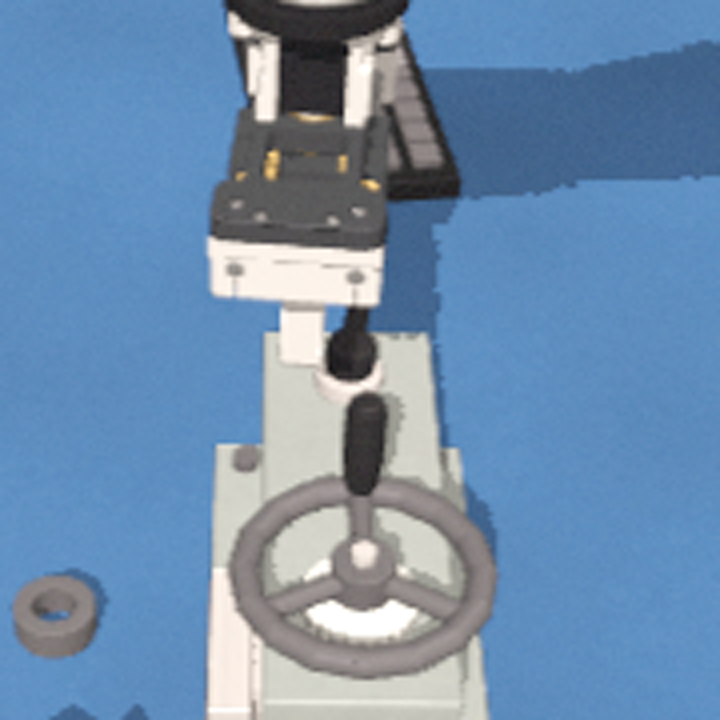

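```bash
cat >> h.py <<'E'
def wheel_from_wrist(f,zr=151,box=(240,40,470,262)):
    im=f["frame"];hsv=cv2.cvtColor(im,cv2.COLOR_RGB2HSV);V=hsv[...,2];S=hsv[...,1]
    m=np.zeros(V.shape,np.uint8);x0,y0,x1,y1=box
    m[y0:y1,x0:x1]=((V<125)&(S<60))[y0:y1,x0:x1]*255
    return m
E
python3 - <<'E'
from h import *
f=viewer.grab_frame("wrist")
hsv=cv2.cvtColor(f["frame"],cv2.COLOR_RGB2HSV)
for p in [(349,80),(430,160),(265,215),(271,181),(180,190)]: print(p,hsv[p[1],p[0]])
m=wheel_from_wrist(f); cv2.imwrite("pics/mw.png",m)
save(f,"w2c.png",(220,60,440,260),3)
# rim by radial edges: outer edge ellipse extents measured by eye from w2
L,R,T,B=(258.5,437.5,69.5,249.5)
u,v=(L+R)/2,(T+B)/2
print("rim c",u,v,onz(f,u,v,151).round(1))
print("C cam",ray(f,0,0)[0].round(1))
print("hub",onz(f,349,166,165).round(1))
d=((hsv[...,2]<45)).astype(np.uint8)
n,_,st,ce=cv2.connectedComponentsWithStats(d)
for i in range(1,n):
    if st[i][4]>100: print(st[i],ce[i].round(1))
E
```

```text
(349, 80) [138  12 106]
(430, 160) [150   7 109]
(265, 215) [ 34  16 125]
(271, 181) [30  4 65]
(180, 190) [ 40  18 172]
rim c 348.0 159.5 [538.7 110.  151. ]
C cam [511.6  60.4 421. ]
hub [541.8 108.4 165. ]
[  0 170  30  29 586] [ 12.1 182. ]
[ 292  286   98   36 1869] [333.7 308.1]
[198 293  76  29 856] [245. 312.]
[  0 415  98   5 403] [ 43.3 417. ]
[  97  415  463    5 1986] [329.  417.2]
```

View pics/w2c.png

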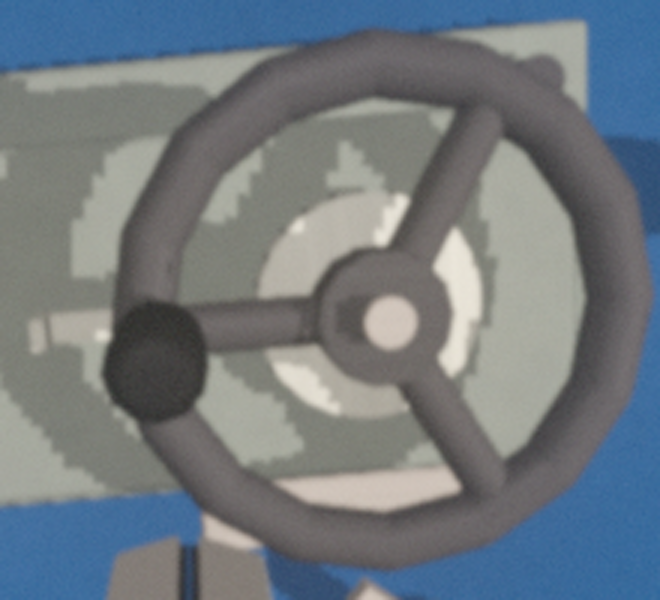

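View pics/mw.png

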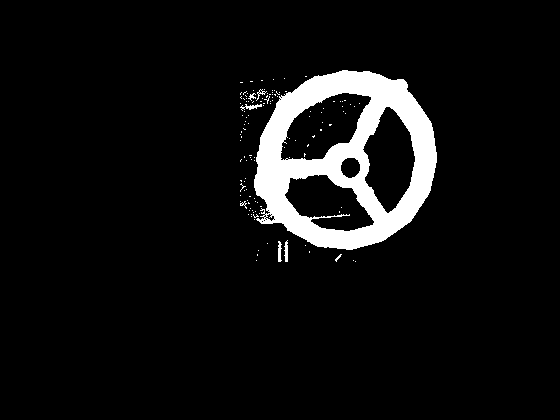

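move_arm(
  slide=[
    [0, 0, 0.008],
    [0, 0, 0.012],
    [0, 0, 0.012],
    [0, 0, 0.012],
    [0, 0, 0.012],
    [0, 0, 0.01],
    [0, 0, 0],
    [0.003, 0.003, 0],
    [0.004, 0.003, 0],
    [0.004, 0.002, 0],
  ],
  yaw=[0, 0, 0, 0, 0, 0, 0, 0, 0, 0],
  claw=[0, 0, 0, 0, 0, 0, 0, 0, 0, 0],
)

```text
time_s: 4.35
tcp_pos: [568.9, 71.2, 179.8]
orientation: [-0.036, 3.141, 0.002]
ft_force: [0.8, 0.0, 0.6]
gripper_width: 0.005
```

```bash
cat > plan.py <<'E'
from h import *
import sys
# plan.py step_mm nrows radius: rows along circle (clockwise), tool axes
c=np.array([541.2,108.3]); st=float(sys.argv[1]); n=int(sys.argv[2]); r=float(sys.argv[3]) if len(sys.argv)>3 else 55
from scipy.spatial.transform import Rotation as Ro
s=ctrl.state(); R=Ro.from_rotvec(s["orientation"]).as_matrix(); p=np.array(s["tcp_pos"][:2])
print("tcp",np.round(s["tcp_pos"],1),"F",np.round(s["ft_force"],1),"phi",np.degrees(np.arctan2(*(p-c)[::-1])).round(1),"rad",np.hypot(*(p-c)).round(1),"q6",round(s["q"][5],2))
phi=np.arctan2(*(p-c)[::-1]); q=p.copy(); out=[]
for i in range(n):
    phi-=st/r; t=c+r*np.array([np.cos(phi),np.sin(phi)])
    d=np.append(t-q,0); 
    if i==0: d*=1
    out.append((R.T@d/1000).round(4).tolist()[:2]); q=t
print(out, "end phi",np.degrees(phi).round(1), q.round(1))
E
python3 plan.py 8 10
```

```text
tcp [568.9  71.2 179.8] F [0.8 0.  0.6] phi -53.2 rad 46.3 q6 -1.53
[[0.0018, -0.0112], [0.0074, -0.0031], [0.0077, -0.002], [0.0079, -0.0009], [0.008, 0.0003], [0.0079, 0.0014], [0.0076, 0.0026], [0.0071, 0.0036], [0.0065, 0.0046], [0.0058, 0.0055]] end phi -136.6 [501.3  70.5]
```

move_arm(
  slide=[
    [0.0, -0.011, 0],
    [0.0075, -0.003, 0],
    [0.0077, -0.002, 0],
    [0.008, -0.001, 0],
    [0.008, 0.0003, 0],
    [0.008, 0.0014, 0],
    [0.0076, 0.0026, 0],
    [0.007, 0.0036, 0],
    [0.0065, 0.0046, 0],
    [0.0058, 0.0055, 0],
  ],
  yaw=[0, 0, 0, 0, 0, 0, 0, 0, 0, 0],
  claw=[0, 0, 0, 0, 0, 0, 0, 0, 0, 0],
)

```text
time_s: 5.6
tcp_pos: [498.3, 70.0, 180.2]
orientation: [-0.035, 3.139, 0.001]
ft_force: [1.1, -1.5, -0.1]
gripper_width: 0.002
```

```bash
python3 plan.py 8 10
python3 - <<'E'
from h import *
save(viewer.grab_frame("side"),"s3.png",(220,90,400,240),4)
E
```

```text
tcp [498.3  70.  180.2] F [ 1.1 -1.5 -0.1] phi -138.2 rad 57.6 q6 -1.53
[[0.0028, 0.0081], [0.0038, 0.0071], [0.0027, 0.0075], [0.0016, 0.0078], [0.0004, 0.008], [-0.0007, 0.008], [-0.0019, 0.0078], [-0.003, 0.0074], [-0.004, 0.0069], [-0.005, 0.0062]] end phi -221.6 [500.1 144.8]
```

View pics/s3.png

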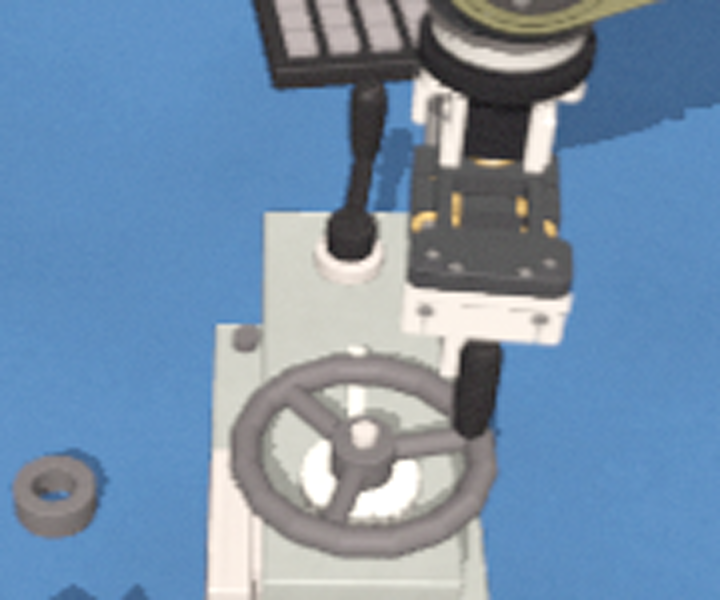

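Works: the handle leads the fingers, about a quarter turn done (handle at crop (478,385)). Continue.

move_arm(
  slide=[
    [0.003, 0.008, 0],
    [0.0038, 0.007, 0],
    [0.0027, 0.0075, 0],
    [0.0016, 0.0078, 0],
    [0.0004, 0.008, 0],
    [-0.0007, 0.008, 0],
    [-0.0019, 0.0078, 0],
    [-0.003, 0.0074, 0],
    [-0.004, 0.007, 0],
    [-0.005, 0.0062, 0],
  ],
  yaw=[0, 0, 0, 0, 0, 0, 0, 0, 0, 0],
  claw=[0, 0, 0, 0, 0, 0, 0, 0, 0, 0],
)

```text
time_s: 6.9
tcp_pos: [498.6, 151.1, 180.1]
orientation: [0.037, -3.141, -0.002]
ft_force: [-2.6, 0.3, 1.2]
gripper_width: 0.007
```

```bash
python3 plan.py 8 10
python3 - <<'E'
from h import *
save(viewer.grab_frame("side"),"s4.png",(220,90,400,240),4)
E
```

```text
tcp [498.6 151.1 180.1] F [-2.6  0.3  1.2] phi 134.9 rad 60.3 q6 -1.37
[[-0.0099, 0.0012], [-0.0068, 0.0041], [-0.0074, 0.0031], [-0.0077, 0.002], [-0.0079, 0.0008], [-0.008, -0.0003], [-0.0079, -0.0015], [-0.0076, -0.0026], [-0.0071, -0.0037], [-0.0065, -0.0047]] end phi 51.5 [575.4 151.4]
```

View pics/s4.png

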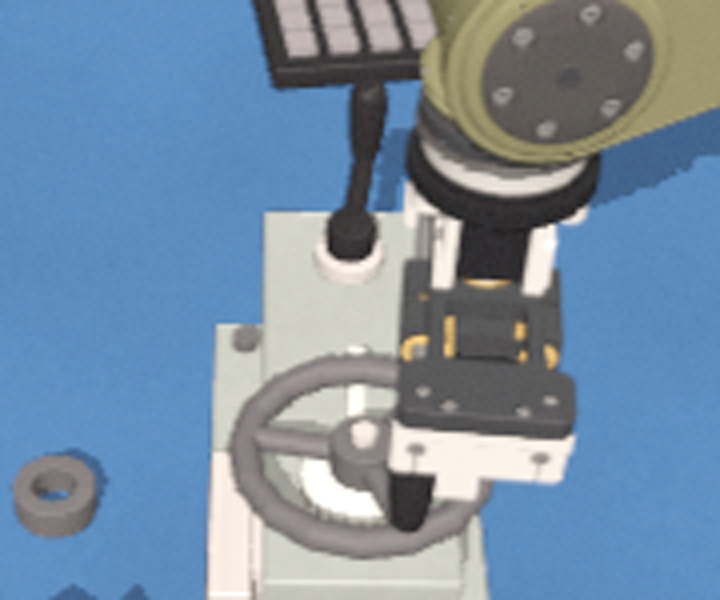

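move_arm(
  slide=[
    [-0.009, 0.0, 0],
    [-0.007, 0.003, 0],
    [-0.0074, 0.003, 0],
    [-0.0077, 0.002, 0],
    [-0.008, 0.0008, 0],
    [-0.008, -0.0003, 0],
    [-0.008, -0.0015, 0],
    [-0.0076, -0.0026, 0],
    [-0.007, -0.0037, 0],
    [-0.006, -0.005, 0],
  ],
  yaw=[0, 0, 0, 0, 0, 0, 0, 0, 0, 0],
  claw=[0, 0, 0, 0, 0, 0, 0, 0, 0, 0],
)

```text
time_s: 8.2
tcp_pos: [580.2, 149.1, 179.9]
orientation: [0.037, -3.141, -0.003]
ft_force: [-2.2, 1.6, 0.6]
gripper_width: 0.006
```

```bash
python3 plan.py 6 10 54
python3 - <<'E'
from h import *
save(viewer.grab_frame("side"),"s5.png",(220,90,400,240),4)
save(viewer.grab_frame("wrist"),"w5.png")
E
```

```text
tcp [580.2 149.1 179.9] F [-2.2  1.6  0.6] phi 46.3 rad 56.4 q6 -1.41
[[-0.0023, -0.0062], [-0.0035, -0.0049], [-0.0029, -0.0052], [-0.0023, -0.0055], [-0.0017, -0.0058], [-0.001, -0.0059], [-0.0004, -0.006], [0.0003, -0.006], [0.001, -0.0059], [0.0016, -0.0058]] end phi -17.4 [592.7  92.2]
```

View pics/s5.png

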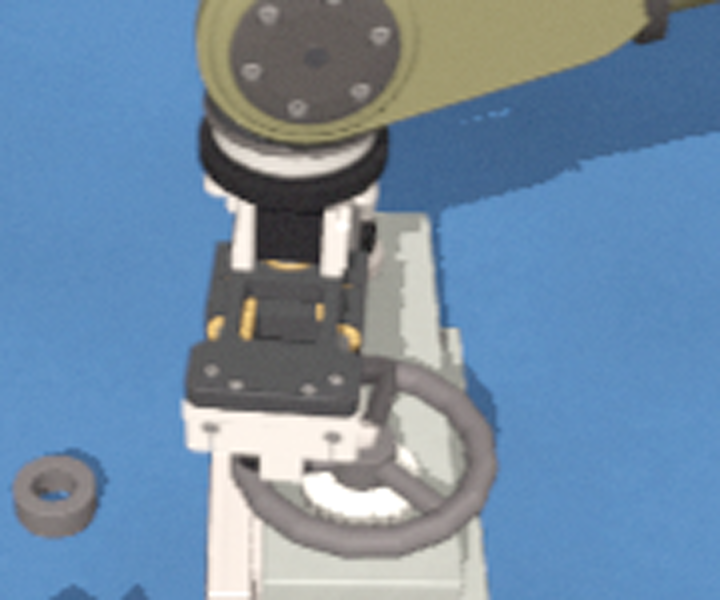

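View pics/w5.png

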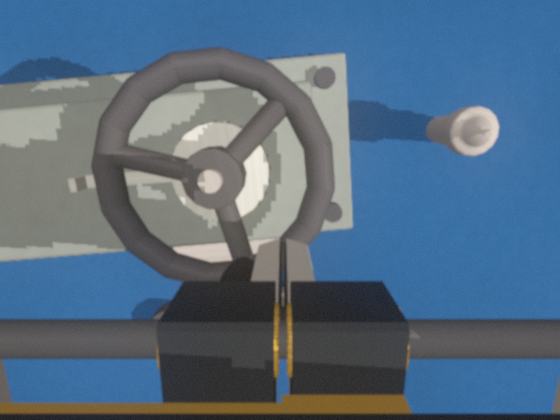

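move_arm(
  slide=[
    [-0.002, -0.006, 0],
    [-0.0035, -0.005, 0],
    [-0.003, -0.0052, 0],
    [-0.0023, -0.0055, 0],
    [-0.0017, -0.0058, 0],
    [-0.001, -0.006, 0],
    [-0.0004, -0.006, 0],
    [0.0003, -0.006, 0],
    [0.001, -0.006, 0],
    [0.0016, -0.0058, 0],
  ],
  yaw=[0, 0, 0, 0, 0, 0, 0, 0, 0, 0],
  claw=[0, 0, 0, 0, 0, 0, 0, 0, 0, 0],
)

```text
time_s: 9.55
tcp_pos: [593.5, 88.2, 179.8]
orientation: [-0.036, 3.14, 0.004]
ft_force: [1.0, 1.8, -0.3]
gripper_width: 0.005
```

```bash
python3 plan.py 4 10 54
python3 - <<'E'
from h import *
f=viewer.grab_frame("wrist")
save(f,"w6.png")
for p in [(541.2,108.3,158),(541.2,108.3,168)]: print(proj(f,p))
E
```

```text
tcp [593.5  88.2 179.8] F [ 1.   1.8 -0.3] phi -21.0 rad 56.1 q6 -1.51
[[0.0036, -0.0029], [0.0019, -0.0035], [0.0022, -0.0034], [0.0024, -0.0032], [0.0026, -0.003], [0.0029, -0.0028], [0.0031, -0.0026], [0.0032, -0.0023], [0.0034, -0.0021], [0.0036, -0.0018]] end phi -63.5 [565.3  60. ]
[322.81059231 155.17417235]
[324.99798448 157.03569372]
```

View pics/w6.png

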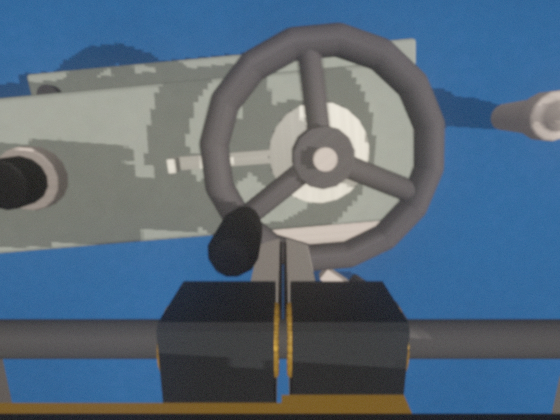

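move_arm(
  slide=[
    [0.003, -0.003, 0],
    [0.002, -0.0035, 0],
    [0.0022, -0.0034, 0],
    [0.0024, -0.0032, 0],
    [0.002, -0.0024, 0],
    [0, 0, 0],
    [0, 0, 0],
    [0, 0, 0],
    [0, 0, 0],
    [0, 0, 0],
  ],
  yaw=[0, 0, 0, 0, 0, 0, 0, 0, 0, 0],
  claw=[0, 0, 0, 0, 0, 0, 0, 0, 0, 0],
)

```text
time_s: 10.85
tcp_pos: [581.5, 70.1, 179.8]
orientation: [-0.035, 3.14, 0.001]
ft_force: [1.1, -0.7, -0.0]
gripper_width: 0.007
```

```bash
python3 plan.py 2 10 54
python3 - <<'E'
from h import *
f=viewer.grab_frame("wrist")
save(f,"w7.png",(130,20,450,270),2.5)
save(viewer.grab_frame("top"),"t7.png",(225,190,425,300),4)
E
```

```text
tcp [581.5  70.1 179.8] F [ 1.1 -0.7 -0. ] phi -43.5 rad 55.6 q6 -1.54
[[0.0025, -0.0003], [0.0015, -0.0013], [0.0015, -0.0013], [0.0016, -0.0012], [0.0016, -0.0012], [0.0017, -0.0011], [0.0017, -0.001], [0.0017, -0.001], [0.0018, -0.0009], [0.0018, -0.0008]] end phi -64.7 [564.3  59.5]
```

View pics/w7.png

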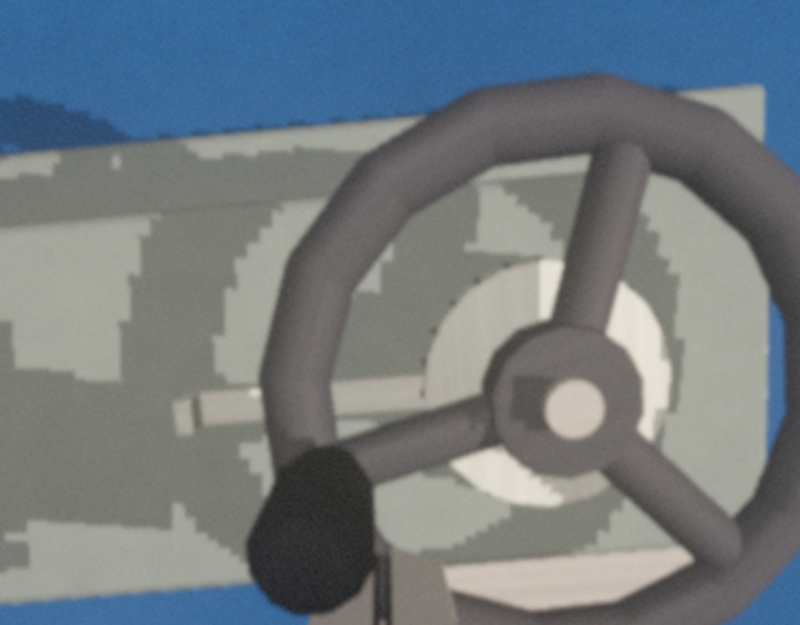

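View pics/t7.png

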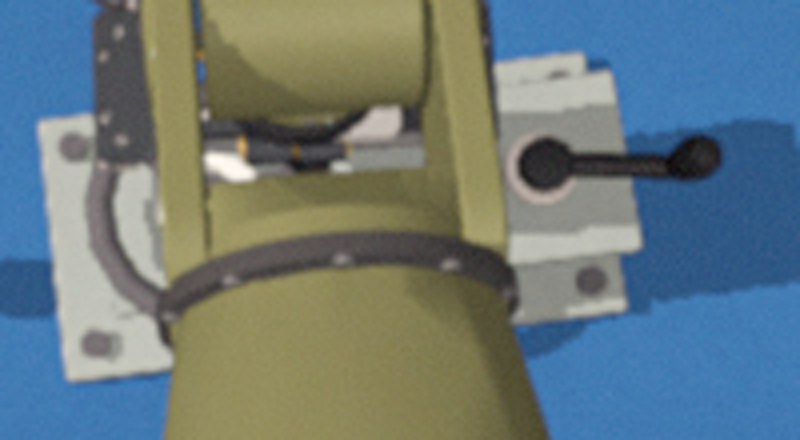

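```bash
cat >> h.py <<'E'
def ang(f,a,b,z):
    p=onz(f,*a,z);q=onz(f,*b,z);return np.degrees(np.arctan2(q[1]-p[1],q[0]-p[0]))
E
python3 - <<'E'
from h import *
f=viewer.grab_frame("wrist")
k=lambda x,y:(130+x/2.5,20+y/2.5)
print("spoke",ang(f,k(480,424),k(365,461),152),"pointer",ang(f,k(425,391),k(180,416),134))
print("other spokes",ang(f,k(580,325),k(625,150),152)+0,ang(f,k(620,450),k(720,545),152))
E
```

```text
spoke -70.43562632763337 pointer -82.81390102586711
other spokes 169.63712077457419 48.840619720148794
```

move_arm(
  slide=[
    [0.0018, -0.001, 0],
    [0.0016, -0.0012, 0],
    [0.0016, -0.0012, 0],
    [0.0016, -0.0012, 0],
    [0, 0, 0],
    [0, 0, 0],
    [0, 0, 0],
    [0, 0, 0],
    [0, 0, 0],
    [0, 0, 0],
  ],
  yaw=[0, 0, 0, 0, 0, 0, 0, 0, 0, 0],
  claw=[0, 0, 0, 0, 0, 0, 0, 0, 0, 0],
)

```text
time_s: 12.25
tcp_pos: [574.6, 65.1, 179.8]
orientation: [-0.035, 3.14, 0.002]
ft_force: [2.2, 0.6, 0.2]
gripper_width: 0.004
```

```bash
python3 plan.py 2 10 54
python3 - <<'E'
from h import *
f=viewer.grab_frame("wrist")
np.savez("f8.npz",**f)
save(f,"w8.png",(130,20,450,270),2.5)
E
```

```text
tcp [574.6  65.1 179.8] F [2.2 0.6 0.2] phi -52.3 rad 54.7 q6 -1.54
[[0.002, -0.0006], [0.0017, -0.0011], [0.0017, -0.001], [0.0017, -0.001], [0.0018, -0.0009], [0.0018, -0.0008], [0.0018, -0.0008], [0.0019, -0.0007], [0.0019, -0.0006], [0.0019, -0.0006]] end phi -73.5 [556.5  56.5]
```

View pics/w8.png

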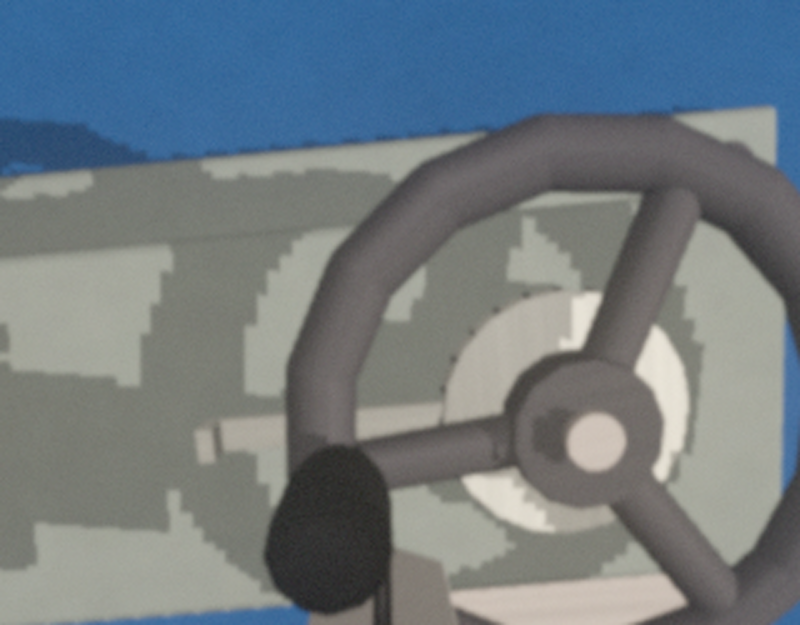

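Run:
```python
from h import *
f=dict(np.load("f8.npz"))
im=cv2.cvtColor(f["frame"],cv2.COLOR_RGB2GRAY).astype(float)
k=lambda x,y:(130+x/2.5,20+y/2.5)
print("spoke",ang(f,k(500,443),k(390,465),152),"pointer",ang(f,k(440,412),k(200,444),134))
print("others",ang(f,k(615,345),k(680,205),152)+120-360,ang(f,k(640,485),k(715,595),152)-120)
for X in (285,290,295,300,305,310,315,320,325,330): print(X,[int(v) for v in im[183:225,X]])
```

```text
spoke -77.06883790285849 pointer -80.98119375356598
others -80.68689613417746 -82.59059440379676
285 [161, 168, 170, 168, 170, 174, 171, 172, 170, 160, 141, 107, 83, 83, 86, 89, 93, 95, 102, 104, 106, 110, 105, 107, 106, 103, 101, 99, 96, 92, 86, 83, 81, 93, 101, 92, 83, 77, 72, 73, 68, 70]
290 [161, 169, 171, 170, 172, 174, 174, 172, 163, 140, 107, 84, 80, 84, 91, 89, 97, 100, 105, 107, 109, 109, 108, 104, 103, 102, 99, 100, 98, 93, 94, 104, 127, 150, 165, 166, 164, 165, 166, 166, 167, 166]
295 [169, 170, 170, 170, 176, 176, 173, 162, 141, 106, 82, 82, 82, 87, 94, 96, 102, 105, 106, 107, 109, 108, 105, 102, 102, 99, 100, 100, 94, 91, 98, 121, 149, 163, 165, 166, 166, 166, 167, 167, 164, 167]
300 [169, 172, 173, 172, 174, 175, 168, 146, 112, 87, 81, 87, 88, 94, 95, 101, 106, 107, 109, 107, 108, 106, 104, 103, 104, 100, 100, 97, 94, 94, 111, 139, 156, 159, 163, 165, 166, 167, 167, 167, 166, 168]
305 [166, 167, 165, 161, 149, 140, 123, 100, 84, 82, 86, 89, 95, 97, 102, 101, 107, 109, 110, 109, 107, 103, 103, 103, 102, 100, 98, 96, 92, 104, 114, 122, 125, 126, 132, 146, 156, 162, 166, 1
[... 336 characters left out ...]
1, 97, 97, 106, 139, 170, 178, 162, 143, 133, 126, 127, 127, 126, 136, 152, 164, 168, 167]
320 [173, 172, 168, 156, 125, 90, 83, 85, 92, 92, 99, 103, 105, 106, 109, 110, 108, 107, 106, 106, 105, 100, 102, 100, 96, 106, 146, 191, 211, 218, 218, 219, 219, 216, 209, 192, 165, 142, 130, 131, 141, 153]
325 [172, 168, 156, 122, 93, 78, 81, 81, 80, 86, 94, 96, 102, 106, 108, 109, 106, 104, 105, 102, 105, 102, 99, 99, 94, 115, 148, 177, 199, 213, 216, 216, 217, 216, 216, 217, 215, 216, 208, 196, 171, 146]
330 [154, 141, 117, 92, 79, 83, 81, 87, 84, 86, 88, 92, 89, 91, 92, 100, 103, 102, 100, 99, 90, 85, 81, 81, 107, 142, 163, 180, 202, 214, 216, 219, 218, 218, 217, 217, 217, 218, 217, 217, 218, 217]
```

```bash
cat >> h.py <<'E'
from scipy.ndimage import map_coordinates
def mid(f,a,b,half,dark=True,n=15):
    """midline of a bar near segment a-b (full-image px): returns fitted endpoints"""
    im=cv2.cvtColor(f["frame"],cv2.COLOR_RGB2GRAY).astype(float)
    im=cv2.GaussianBlur(im,(0,0),0.8)
    a=np.array(a,float);b=np.array(b,float);d=(b-a)/np.linalg.norm(b-a);nn=np.array([-d[1],d[0]])
    L=np.linalg.norm(b-a);o=np.arange(-half,half+.01,.2);T=[];M=[];W=[]
    for t in np.linspace(0,L,n):
        P=a+t*d+o[:,None]*nn
        v=map_coordinates(im,[P[:,1],P[:,0]],order=1)
        g=np.gradient(v)*(1 if dark else -1)
        i=np.argmin(g[:len(o)//2]);j=len(o)//2+np.argmax(g[len(o)//2:])
        T.append(t);M.append((o[i]+o[j])/2);W.append(o[j]-o[i])
    T=np.array(T);M=np.array(M);W=np.array(W);ok=abs(W-np.median(W))<1.2
    c=np.polyfit(T[ok],M[ok],1);r=np.std(M[ok]-np.polyval(c,T[ok]))
    e=lambda t:a+t*d+np.polyval(c,t)*nn
    return e(0),e(L),np.median(W).round(1),ok.sum(),r.round(2)
E
python3 - <<'E'
from h import *
f=dict(np.load("f8.npz"))
k=lambda x,y:(130+x/2.5,20+y/2.5)
for nm,a,b,h,dk,z,off in [("s1",k(490,445),k(400,463),14,1,152,0),("s2",k(620,330),k(672,215),14,1,152,120),("s3",k(650,500),k(705,580),14,1,152,-120),("ptr",k(435,413),k(365,421),8,0,134,0),("ptr2",k(280,432),k(228,437),9,0,134,0)]:
    p,q,w,n,r=mid(f,a,b,h,dk); print(nm,p.round(1),q.round(1),w,n,r,"ang",((ang(f,p,q,z)+off+180)%360-180).round(2), "pts",onz(f,*p,z)[:2].round(1),onz(f,*q,z)[:2].round(1))
E
```

```text
s1 [325.8 197.1] [289.7 203.9] 22.4 15 0.18 ang -77.73 pts [546.2  88.7] [550.6  68.5]
s2 [377.4 151.7] [396.8 105.1] 24.2 13 0.14 ang -78.38 pts [520.3 115.5] [495.7 123.7]
s3 [387.3 221.8] [412.1 252. ] 22.4 15 0.14 ang -78.0 pts [559.9 124.6] [577.8 140.8]
ptr [304.  185.2] [276.1 189.1] 10.6 11 0.12 ang -80.57 pts [542.9  77.3] [545.7  60.4]
ptr2 [241.9 191.4] [221.1 193.6] 12.6 9 0.46 ang -82.69 pts [547.6  39.5] [549.2  26.8]
```

Run:
```python
from h import *
from scipy.spatial.transform import Rotation as Ro
f=viewer.grab_frame("wrist"); s=ctrl.state()
def T(p,o):
    M=np.eye(4);M[:3,:3]=Ro.from_rotvec(o).as_matrix();M[:3,3]=p;return M
ct=f["camera_from_world"]@T(s["tcp_pos"],s["orientation"])
T0=T([581.24616047,62.07426141,250.48486383],[-3.43778198e-02,3.14099109e+00,1.97563650e-03])
im=cv2.imread("pics/w2.png")[:,:,::-1]
f0={"frame":im.copy(),"mtx":f["mtx"],"camera_from_world":ct@np.linalg.inv(T0)}
np.savez("f2.npz",**f0)
print("cam",ray(f0,0,0)[0].round(1),"(was 511.6 60.4 421)")
k=lambda x,y:(220+x/3,60+y/3)
for nm,a,b,h,dk,z,off in [("s1",k(300,322),k(218,328),12,1,152,0),("s2",k(415,245),k(475,130),12,1,152,120),("s3",k(425,390),k(485,475),12,1,152,-120),("ptr",k(102,328),k(55,330),7,0,134,0)]:
    p,q,w,n,r=mid(f0,a,b,h,dk); print(nm,p.round(1),q.round(1),w,n,r,"ang",((ang(f0,p,q,z)+off+180)%360-180).round(2), "pts",onz(f0,*p,z)[:2].round(1),onz(f0,*q,z)[:2].round(1))
```

```text
cam [511.6  60.4 421.1] (was 511.6 60.4 421)
s1 [320.  166.7] [292.6 168.8] 17.0 15 0.22 ang -84.4 pts [544.4  89.2] [546.4  68.8]
s2 [358.  141.5] [378.  103.2] 17.6 13 0.17 ang -84.45 pts [525.2 116.3] [497.9 128.7]
s3 [362.1 189.7] [381.3 218.6] 16.8 13 0.16 ang -83.35 pts [561.1 122. ] [583.5 138.6]
ptr [254.  168.3] [238.3 169.7] 11.0 15 0.32 ang -83.57 pts [549.   38.5] [550.4  26. ]
```

move_arm(
  slide=[
    [0.0018, -0.0008, 0],
    [0.0018, -0.0008, 0],
    [0.001, -0.0005, 0],
    [0, 0, 0],
    [0, 0, 0],
    [0, 0, 0],
    [0, 0, 0],
    [0, 0, 0],
    [0, 0, 0],
    [0, 0, 0],
  ],
  yaw=[0, 0, 0, 0, 0, 0, 0, 0, 0, 0],
  claw=[0, 0, 0, 0, 0, 0, 0, 0, 0, 0],
)

```text
time_s: 13.6
tcp_pos: [569.8, 62.7, 179.8]
orientation: [-0.035, 3.139, 0.002]
ft_force: [1.6, -0.1, 0.0]
gripper_width: 0.006
```

```bash
python3 plan.py 2 4 54
python3 - <<'E'
from h import *
f=viewer.grab_frame("wrist")
np.savez("f9.npz",**f)
save(f,"w9.png",(130,20,450,270),2.5)
E
```

```text
tcp [569.8  62.7 179.8] F [ 1.6 -0.1  0. ] phi -57.9 rad 53.8 q6 -1.55
[[0.0017, -0.0011], [0.0018, -0.0009], [0.0018, -0.0009], [0.0018, -0.0008]] end phi -66.4 [562.8  58.8]
```

View pics/w9.png

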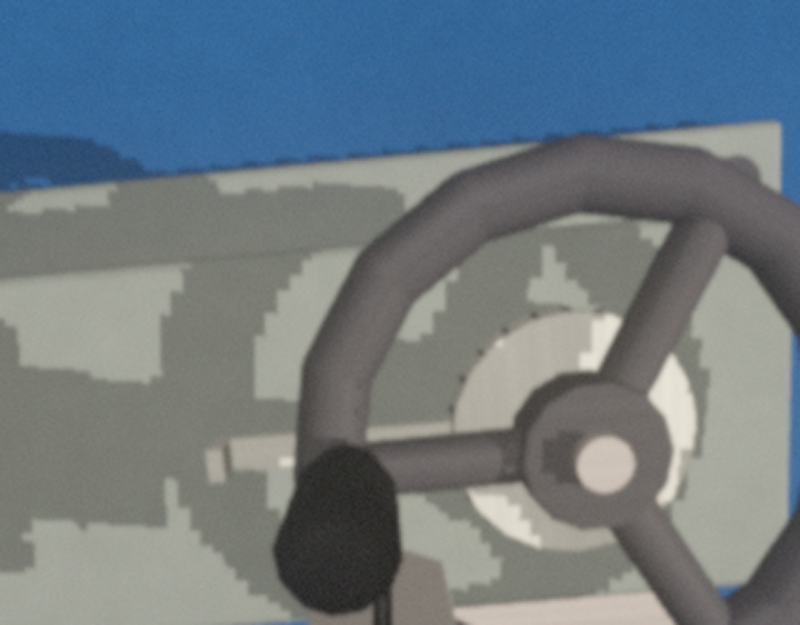

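Run:
```python
from h import *
f=dict(np.load("f9.npz"))
k=lambda x,y:(130+x/2.5,20+y/2.5)
for nm,a,b,h,dk,z,off in [("s1",k(495,460),k(405,468),14,1,152,0),("s2",k(635,355),k(695,245),14,1,152,120),("s3",k(640,525),k(690,590),14,1,152,-120),("ptr",k(290,452),k(235,457),9,0,134,0)]:
    p,q,w,n,r=mid(f,a,b,h,dk); print(nm,p.round(1),q.round(1),w,n,r,"ang",((ang(f,p,q,z)+off+180)%360-180).round(2), "pts",onz(f,*p,z)[:2].round(1),onz(f,*q,z)[:2].round(1))
```

```text
s1 [327.9 202.5] [291.9 206.2] 22.2 15 0.18 ang -82.62 pts [544.5  87.6] [547.1  67.4]
s2 [384.2 162.1] [407.7 117.8] 24.0 15 0.25 ang -83.55 pts [521.  117.4] [497.2 127.8]
s3 [386.1 229.9] [404.4 257.2] 21.8 13 0.13 ang -83.17 pts [559.9 122. ] [576.3 134.3]
ptr [245.9 199.8] [223.9 201.3] 13.2 15 0.12 ang -84.83 pts [548.   39.6] [549.2  26. ]
```

move_arm(
  slide=[
    [0.0008, -0.0003, 0],
    [0, 0, 0],
    [0, 0, 0],
    [-0.006, 0, 0],
    [-0.006, 0, 0],
    [0, 0, -0.014],
    [0, 0, -0.014],
    [0, 0, -0.014],
    [0, 0, -0.014],
    [0, 0, -0.01],
  ],
  yaw=[0, 0, 0, 0, 0, 0, 0, 0, 0, 0],
  claw=[0, 0, 0, 0, 0, 0, 0, 0, 0, 0],
)

```text
time_s: 14.9
tcp_pos: [581.5, 62.6, 251.1]
orientation: [-0.035, 3.139, 0.002]
ft_force: [-0.5, -0.2, 0.3]
gripper_width: 0.001
```

Run:
```python
from h import *
f=viewer.grab_frame("wrist"); print(ctrl.state()["tcp_pos"])
np.savez("f10.npz",**f)
save(f,"w10.png",(220,60,440,260),3)
```

```text
[581.81740366  62.5780697  252.40478678]
```

View pics/w10.png

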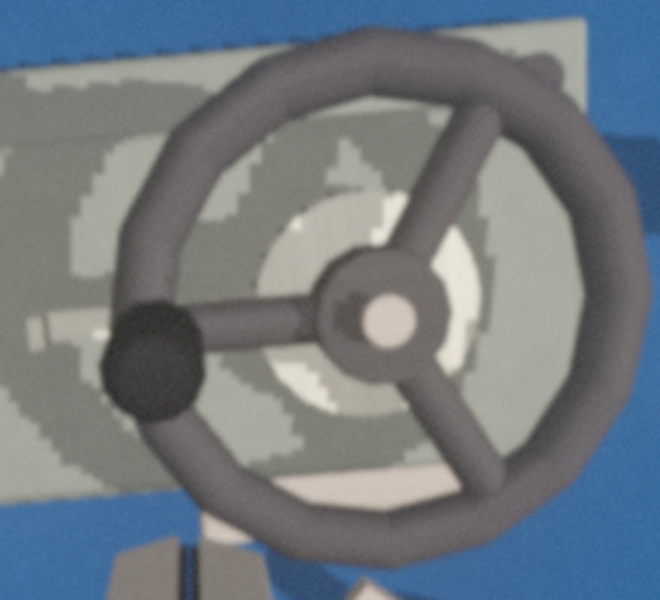

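Run:
```python
from h import *
for F in ("f2","f10"):
    f0=dict(np.load(F+".npz"))
    k=lambda x,y:(220+x/3,60+y/3)
    for nm,a,b,h,dk,z,off in [("s1",k(300,322),k(218,328),12,1,152,0),("s2",k(415,245),k(475,130),12,1,152,120),("s3",k(425,390),k(485,475),12,1,152,-120)]:
        p,q,w,n,r=mid(f0,a,b,h,dk); print(F,nm,n,r,"ang",((ang(f0,p,q,z)+off+180)%360-180).round(2))
```

```text
f2 s1 15 0.22 ang -84.4
f2 s2 13 0.17 ang -84.45
f2 s3 13 0.16 ang -83.35
f10 s1 15 0.21 ang -84.08
f10 s2 11 0.18 ang -84.09
f10 s3 13 0.15 ang -83.44
```

move_arm(
  slide=[
    [-0.001, -0.012, 0],
    [-0.002, -0.024, 0],
    [-0.002, -0.026, 0],
    [-0.002, -0.026, 0],
    [-0.002, -0.026, 0],
    [-0.002, -0.026, 0],
    [-0.002, -0.026, 0],
    [-0.002, -0.024, 0],
    [0, -0.012, 0],
    [0, 0, 0],
  ],
  yaw=[0, 0, 0, 0, 0, 0, 0, 0, 0, 0],
  claw=[0, 0, 0, 0, 0, 0, 0, 0, 0, 0],
)

```text
time_s: 16.2
tcp_pos: [599.6, -151.3, 247.1]
orientation: [0.033, -3.137, -0.003]
ft_force: [-0.2, 0.2, 0.7]
gripper_width: 0.002
```

Run:
```python
from h import *
f=viewer.grab_frame("wrist"); print(ctrl.state()["tcp_pos"])
np.savez("f11.npz",**f)
save(f,"w11.png")
```

```text
[ 599.6288432  -150.79200851  247.0555057 ]
```

View pics/w11.png

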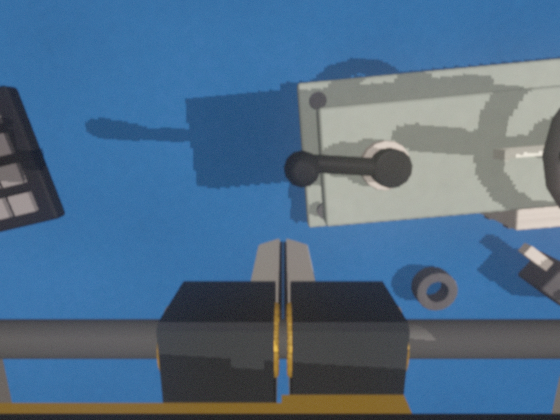

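move_arm(
  slide=[
    [0, 0.002, 0.008],
    [0, 0.002, 0.013],
    [0, 0.002, 0.013],
    [0, 0.002, 0.013],
    [0, 0.002, 0.013],
    [0, 0, 0.01],
    [0, 0, 0.003],
    [0.003, 0, 0],
    [0.005, 0, 0],
    [0, 0, 0],
  ],
  yaw=[0, 0, 0, 0, 0, 0, 0, 0, 0, 0],
  claw=[0, 0, 0, 0, 0, 0, 0, 0, 0, 0],
)

```text
time_s: 17.5
tcp_pos: [590.3, -137.9, 168.8]
orientation: [0.037, -3.137, -0.004]
ft_force: [0.4, -0.1, -0.3]
gripper_width: 0.007
```

```bash
sed -e 's/541.2,108.3/561.5,-70/' plan.py > planl.py; python3 planl.py 8 10 70
python3 - <<'E'
from h import *
f=dict(np.load("f11.npz")); print("knob",onz(f,301,168,190),"pivot",onz(f,390,167,148))
E
```

```text
tcp [ 590.3 -137.9  168.8] F [ 0.4 -0.1 -0.3] phi -67.0 rad 73.8 q6 -1.89
[[0.009, 0.001], [0.0078, -0.0016], [0.008, -0.0007], [0.008, 0.0002], [0.0079, 0.0011], [0.0077, 0.002], [0.0075, 0.0029], [0.0071, 0.0037], [0.0066, 0.0045], [0.0061, 0.0052]] end phi -132.5 [ 514.2 -121.6]
knob [ 558.54990196 -140.46139316  190.        ] pivot [561.51186499 -71.42477034 148.        ]
```

move_arm(
  slide=[
    [0.008, 0.0, 0],
    [0.008, -0.0015, 0],
    [0.008, -0.0007, 0],
    [0.008, 0.0002, 0],
    [0.008, 0.001, 0],
    [0.0077, 0.002, 0],
    [0.0075, 0.003, 0],
    [0.006, 0.003, 0],
    [0.004, 0.003, 0],
    [0.0, 0.0, 0],
  ],
  yaw=[0, 0, 0, 0, 0, 0, 0, 0, 0, 0],
  claw=[0, 0, 0, 0, 0, 0, 0, 0, 0, 0],
)

```text
time_s: 18.75
tcp_pos: [520.4, -129.0, 169.8]
orientation: [0.037, -3.138, -0.003]
ft_force: [0.6, -0.3, -0.8]
gripper_width: 0.006
```

```bash
python3 planl.py 3 10 70
python3 - <<'E'
from h import *
f=viewer.grab_frame("wrist"); np.savez("f12.npz",**f); save(f,"w12.png")
E
```

```text
tcp [ 520.4 -129.   169.8] F [ 0.6 -0.3 -0.8] phi -124.9 rad 71.9 q6 -1.91
[[0.0013, 0.0034], [0.0023, 0.0019], [0.0022, 0.002], [0.0021, 0.0021], [0.002, 0.0022], [0.0019, 0.0023], [0.0018, 0.0024], [0.0017, 0.0024], [0.0016, 0.0025], [0.0015, 0.0026]] end phi -149.4 [ 501.2 -105.6]
```

View pics/w12.png

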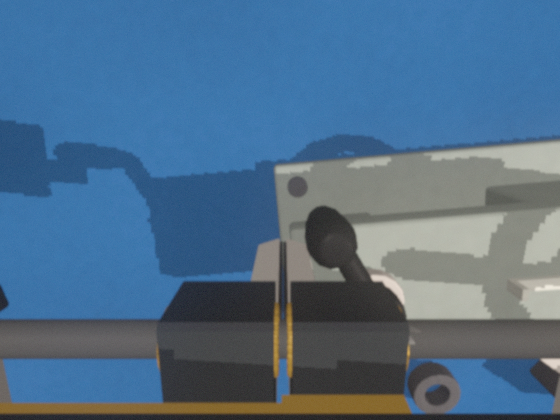

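move_arm(
  slide=[
    [0.002, 0.003, 0],
    [0.0023, 0.002, 0],
    [0.0022, 0.002, 0],
    [0.002, 0.002, 0],
    [0.002, 0.0022, 0],
    [0.0019, 0.0023, 0],
    [0, 0, 0],
    [0, 0, 0],
    [0, 0, 0],
    [0, 0, 0],
  ],
  yaw=[0, 0, 0, 0, 0, 0, 0, 0, 0, 0],
  claw=[0, 0, 0, 0, 0, 0, 0, 0, 0, 0],
)

```text
time_s: 20.05
tcp_pos: [507.3, -119.4, 170.0]
orientation: [0.035, -3.14, 0.011]
ft_force: [-0.8, -3.3, -0.7]
gripper_width: 0.005
```

```bash
python3 planl.py 3 5 70
python3 - <<'E'
from h import *
f=viewer.grab_frame("wrist"); np.savez("f13.npz",**f); save(f,"w13.png")
f=viewer.grab_frame("side"); save(f,"s13.png",(260,90,360,240),4)
E
```

```text
tcp [ 507.3 -119.4  170. ] F [-0.8 -3.3 -0.7] phi -137.7 rad 73.4 q6 -1.89
[[-0.0006, 0.0045], [0.0018, 0.0024], [0.0017, 0.0025], [0.0016, 0.0025], [0.0015, 0.0026]] end phi -150.0 [ 500.9 -105. ]
```

View pics/w13.png

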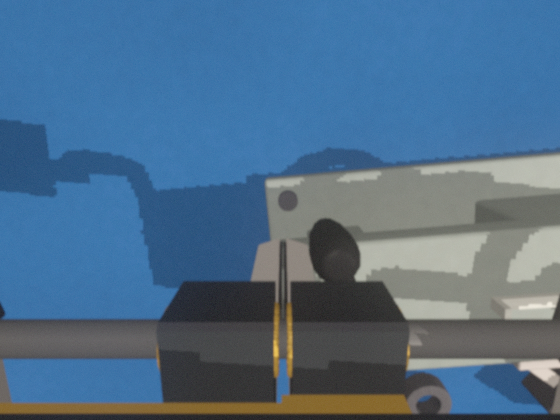

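move_arm(
  slide=[
    [0.0, 0.003, 0],
    [0.0005, 0.003, 0],
    [0.0005, 0.003, 0],
    [0.0005, 0.003, 0],
    [0.0005, 0.003, 0],
    [0.0, 0.003, 0],
    [0, 0.003, 0],
    [0, 0.003, 0],
    [0, 0.003, 0],
    [0, 0.003, 0],
  ],
  yaw=[0, 0, 0, 0, 0, 0, 0, 0, 0, 0],
  claw=[0, 0, 0, 0, 0, 0, 0, 0, 0, 0],
)

```text
time_s: 21.4
tcp_pos: [507.5, -118.1, 171.4]
orientation: [-0.025, 3.129, -0.101]
ft_force: [2.7, -27.8, -4.5]
gripper_width: 0.004
```

```bash
python3 planl.py 3 5 70
python3 - <<'E'
from h import *
f=viewer.grab_frame("top"); save(f,"t14.png",(225,190,425,300),4)
f=viewer.grab_frame("side"); save(f,"s14.png",(220,80,400,230),4)
E
```

```text
tcp [ 507.5 -118.1  171.4] F [  2.7 -27.8  -4.5] phi -138.3 rad 72.3 q6 -1.83
[[0.0002, 0.0038], [0.0018, 0.0024], [0.0017, 0.0025], [0.0016, 0.0025], [0.0015, 0.0026]] end phi -150.6 [ 500.5 -104.4]
```

View pics/s14.png

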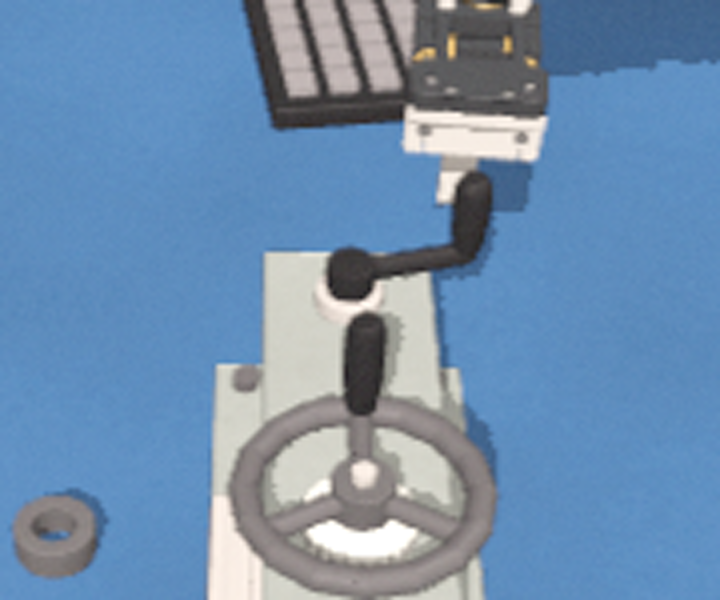

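move_arm(
  slide=[
    [0, -0.005, 0],
    [0, -0.008, 0],
    [0, -0.01, 0],
    [0, -0.01, 0],
    [0, 0, -0.014],
    [0, 0, -0.02],
    [0, 0, -0.02],
    [0, 0, -0.02],
    [0, 0, -0.01],
    [0, 0, 0],
  ],
  yaw=[0, 0, 0, 0, 0, 0, 0, 0, 0, 0],
  claw=[0, 0, 0, 0, 0, 0, 0, 0, 0, 0],
)

```text
time_s: 22.75
tcp_pos: [507.1, -146.3, 264.2]
orientation: [-0.025, 3.126, -0.099]
ft_force: [0.2, 0.4, -0.1]
gripper_width: 0.004
```

Run:
```python
from h import *
s=ctrl.state();print(s["tcp_pos"],s["ft_force"],s["time_s"])
f=viewer.grab_frame("wrist"); np.savez("f15.npz",**f); save(f,"w15.png")
f=viewer.grab_frame("side"); np.savez("s15.npz",**f); save(f,"s15.png",(190,80,370,230),4)
f=viewer.grab_frame("top"); np.savez("t15.npz",**f); save(f,"t15.png")
```

```text
[ 507.1222917  -146.28660468  264.18875277] [ 0.19889114  0.39025705 -0.11404726] 22.75
```

View pics/w15.png

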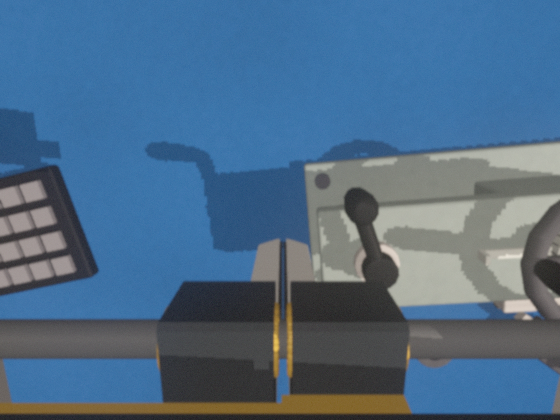

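View pics/s15.png

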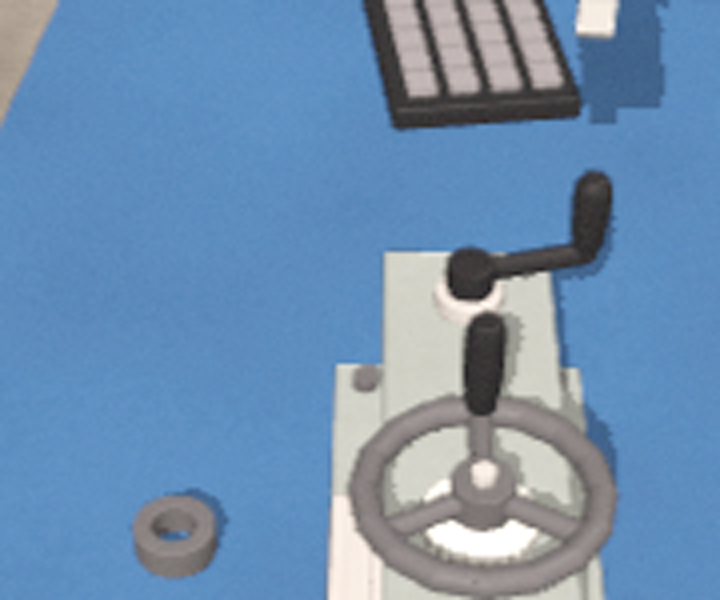

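View pics/t15.png

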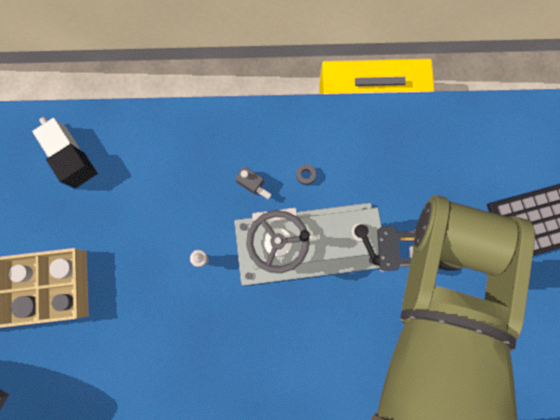

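Run:
```python
from h import *
f=dict(np.load("f15.npz")); g=dict(np.load("s15.npz"))
k=onz(f,362,206,190); k2,e=two(f,(362,206),g,(190+594/4,80+195/4)); p=np.array([561.5,-70.6])
for q in (k,k2): print(q.round(1),np.radians(-83.6)-np.arctan2(q[1]-p[1],q[0]-p[0]), np.hypot(*(q[:2]-p)))
print("err",e)
t=dict(np.load("t15.npz")); im0=cv2.imread("pics/top0.png")[:,:,::-1]
d=np.abs(t["frame"].astype(int)-im0).max(2)
print("holder/collar diff",d[160:205,230:325].max(),"centre",d[245:270,188:210].max(), "wheel",d[205:275,240:315].max(), (d[205:275,240:315]>50).sum())
hs=[]
for im in (im0,t["frame"]):
    V=cv2.cvtColor(np.ascontiguousarray(im),cv2.COLOR_RGB2HSV)[...,2]; m=np.zeros(V.shape,np.uint8); m[225:247,296:312]=(V<60)[225:247,296:312]; M=cv2.moments(m,True); hs.append((M["m10"]/M["m00"],M["m01"]/M["m00"]))
print(hs)
```

```text
[494.6 -96.5 190. ] 1.313766788912881 71.7632555951532
[496.  -95.2 182.6] 1.3232957569452615 69.9671862140928
err 0.7025726177874343
holder/collar diff 15 centre 12 wheel 65 12
[(304.05970149253733, 235.59701492537314), (303.875, 235.5625)]
```

Lock measures about 1.3 rad (at its stop). The loose parts haven't moved, and the handle is back at its starting position. The arm is clear of everything, so I'm handing in.

Run:
```python
from bench import ctrl
print(ctrl.close_job())
```

```text
the job is handed in; nothing more can be done
None
```

I pushed the hand wheel clockwise through one full turn with the closed fingers behind its handle. Then I pushed the clamp lever clockwise until it stopped, and handed the job in at about 23 s.

- **Wheel:** In wrist pictures from nearly the same pose, the three spokes lie within 0.1 to 0.4° of their starting angles. The handle also sits within 0.2 px of where it started in the top view. It was pushed in one direction only.
- **Clamp lever:** It stopped moving at about 28 N. From the pictures its angle is 1.31 to 1.32 rad against the 1.3 rad stop, which is within calibration error. It stayed there after I backed the fingers off.
- **Loose parts:** The top view around the tool holder, lathe centre and collar is the same as at the start, apart from image noise. At hand-in the arm was clear and the wrist force was about 0 N.
- **Disagreements:** Direct readings of the pointer's direction varied between about −81° and −85°, because only a short length of it was visible. I set the final angle from the handle's starting position instead, since it starts exactly over the pointer. The tool also tilted by about 0.1 rad while pressing the lever against its stop, with no sign of harm.

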